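Load the drying tray and set the dryer

TASK

Finish loading the drying tray neatly: one clay bear already stands in a square along the tray's raised edge; stand the other bear upright in the square beside it and put the two clay turtles in the two squares away from the edge, each centred in its square and set down gently, the turtles lying straight with their noses pointing away from the raised edge. Then, with all four in place, turn the dial on the sloping control box to the middle-sized dot. Leave everything else on the table where it is.

Things in the scene. Friction and masses are not known exactly. Their poses are not given: they have to be found in the camera images.
- tray: Fixed plywood drying tray 250 x 250 mm, 12 mm thick, with four outlined squares two by two. A raised edge (12 mm thick, 35 mm high above the table) runs along its +x side only. Origin: centre of its underside, on the table; x towards the raised edge, y to the left, z up.
- back_left (a point): centre of the left square on the board's upper face (12 mm above the table); squares are outlined, 106 mm wide, centres 112 mm apart; left one of the two along the raised edge.
- back_right (a point): Same, right one of the two along the raised edge.
- front_left (a point): Same, left one of the two away from the raised edge.
- front_right (a point): Same, right one of the two away from the raised edge.
- bear_a: Clay bear, terracotta: upright round body 54 to 56 mm across up to 72 mm high (grip it there, at 50 to 72 mm), narrower neck, head 40 mm across, 115 mm tall in all, 0.25 kg. Snout points to its -x and stands out 27 mm from the axis; it may face any way. Origin: centre of its underside.
- bear_b: Second bear, the same as bear_a, already standing on the tray in the left square along the raised edge, within 9 mm of its centre.
- turtle_a: Clay turtle, terracotta: round shell 60 mm across with upright sides from the table to 32 mm high, domed to 50 mm; head sticks out to 46.5 mm from the centre on its -x side (19 mm thick, 24 mm up), thin tail to 42 mm on its +x side; 89 mm long, 0.2 kg. Grip it across the shell (its y direction), pad centre 30 mm up. Origin: centre of the shell's underside.
- turtle_b: Second turtle, the same as turtle_a.
- turtle_a_nose (a point): Tip of turtle_a's nose, 46.5 mm from its origin along its -x, 24 mm up.
- turtle_b_nose (a point): Tip of turtle_b's nose.
- console: Fixed dryer control box 120 x 130 x 50 mm on a stand, its panel sloping at 32 degrees from level so that it faces up and towards the box's own -x, which is turned to the robot's near right. Origin: on the table under the middle of the box; the panel's upper edge is about 107 mm high, its lower edge 43 mm, 64 mm before the origin.
- dial_grip (a point): Grip point on the dial's axis, 33 mm out from the panel. z: outward along the axis, square to the sloping panel; x: along the grip bar to its pointer end (white line). Bar 62 mm long, 14 mm thick, reaches 43 mm out; a disc below it, 68 mm across, reaches 11 mm out. Good grasp: TCP here, tool axis along -z, fingers closing along y.
- dial (a joint): Dial angle, rad, growing clockwise looking at the panel. Clicks into rests: 0 = short bar mark (pointer 0.7 rad left of straight up the slope), 0.7 = small dot (straight up the slope), 1.4 = middle-sized dot, 2.1 = large dot; stops beyond 0 and 2.1. A click takes about 0.07 N m; let go within 0.2 of a rest it drops in. Starts at 0 or 0.7.
- paint_pot_a: Bystander, loose, not to be disturbed: open white paint cup 52 mm across, 34 mm high, among the clay pieces. Origin: centre of its underside.
- paint_pot_b: Bystander, loose, not to be disturbed: the same as paint_pot_a, also among the pieces.
- paint_pot_c: Bystander, loose, not to be disturbed: open white cup 64 mm across, 42 mm high, also among the pieces.
- pot_lid_a: Bystander, loose, not to be disturbed: flat blue lid 56 mm across, 6 mm thick.
- pot_lid_b: Bystander, loose, not to be disturbed: flat green lid 56 mm across, 6 mm thick.
- glaze_jar: Bystander, loose, not to be disturbed: closed white jar 68 mm across, 65 mm high, to the right of the console. Origin: centre of its underside.
- marker: Bystander, loose, not to be disturbed: marker pen 16 mm thick, 130 mm long, lying on the table.
- brush: Bystander, loose, not to be disturbed: brush 190 mm long, lying on the table left of the tray.
Things that resemble listed ones, but are neither listed nor needed, are in the scene too. Leave any pink look-alike of the turtle_a alone.

How it is judged:
On the way, in this order (a step that is already met when the one before it is completed fails the run):
1. the four pieces stand in their squares, let go (((horizontal distance between bear_a and back_left below 0.016 m and horizontal distance between bear_b and back_right below 0.016 m) or (horizontal distance between bear_a and back_right below 0.016 m and horizontal distance between bear_b and back_left below 0.016 m)) and ((horizontal distance between turtle_a and front_left below 0.016 m and horizontal distance between turtle_b and front_right below 0.016 m) or (horizontal distance between turtle_a and front_right below 0.016 m and horizontal distance between turtle_b and front_left below 0.016 m)) and angle between each of bear_a, bear_b, turtle_a, turtle_b's own z axis and vertical below 0.1 rad and z of bear_a in the frame of tray between 0.008 and 0.016 m and linear speed of each of bear_a, bear_b, turtle_a, turtle_b below 0.02 m/s and contact force between each of bear_a, bear_b, turtle_a, turtle_b and the fingers below 0.1 N and z of bear_b in the frame of tray between 0.008 and 0.016 m and z of turtle_a in the frame of tray between 0.008 and 0.016 m and z of turtle_b in the frame of tray between 0.008 and 0.016 m and angle between the x axis of each of turtle_a, turtle_b and the x axis of tray, either way round below 0.26 rad and x of each of turtle_a_nose, turtle_b_nose in the frame of tray below -0.075 m), for 0.2 s.
2. the dial is at the middle-sized dot (value of joint dial between 1.25 and 1.55 rad), for 0.2 s.
At the end, for the whole second after the job is handed in: Bears within 16 mm of the centres of the squares along the raised edge, turtles of the other two, one each; upright within 0.1 rad on the board, at rest, released; turtles within 0.26 rad of the tray's x, noses away from the raised edge; dial between 1.25 and 1.55 (all of step 1 and all of step 2); the robot touches nothing.
It fails at once if a clay piece hits or is pressed on the tray harder than 40 N (dropped or slammed) (contact force between any of bear_a, bear_b, turtle_a, turtle_b and tray above 40 N).
It fails at once if a clay piece is knocked over (angle between any of bear_a, bear_b, turtle_a, turtle_b's own z axis and vertical above 0.8 rad).
It fails at once if a bystander is moved more than 30 mm (distance of any of paint_pot_a, paint_pot_b, paint_pot_c, pot_lid_a, pot_lid_b, glaze_jar, marker, brush from where it was at the start of the episode above 0.03 m).
It also fails if it takes over 67 s, if anything falls off the work surface, if the arm or the gripper's body presses on something with over 40 N, if the wrist force passes 120 N, or if a joint passes its speed limit or range.

ROBOT

A 7-joint arm with a two-finger parallel gripper is mounted at the origin on the work surface. World frame = base frame: x ahead of the robot, y to its left, z up, the work surface at z = 0. Lengths are in m, angles in rad, forces in N, time in s.
With the tool pointing down it reaches from about 0.425 to 0.95 m from the base axis. Payload 4.7 kg.
Tool frame: the origin (TCP) lies between the finger pads, 19 mm behind the fingertips; this is the grasp point; z points along the fingers, y is the line along which they close (so a half turn about z gives the same grasp; the last joint's range is limited). The gripper opens to 87 mm and grips with 3 to 60 N. Pads are 19 mm wide; open, the fingers measure 117 mm over their backs; the gripper's body (75 mm by 190 mm) begins 51 mm behind the grasp point.
Start: joints at [1.195, 0.469, -0.049, 1.532, 0.024, 1.141, -0.082], TCP at [0.229, -0.635, 0.241] pointing down, gripper open.
Joint ranges: [-2.59, 2.59], [-0.33, 1.99], [-1.39, 1.29], [0.1, 2.45], [-1.04, 4.18], [0.21, 1.99], [-2.66, 2.66]. Speed limits (rad/s): [2.57, 2.57, 3.14, 3.14, 3.14, 3.14, 3.14].

INTERFACE

Orientations are given as [roll, pitch, yaw] about the fixed x, y, z axes, in that order (R = Rz(yaw) Ry(pitch) Rx(roll)).
In Python, from plant import telemetry, imaging, r, spotter gives the robot as it stands.
- The arm moves only by the shell command python3 -m handwheel 'ROWS' [FORCE]. ROWS is JSON, a list of rows, each an object with "slide": the shift along the tool's x, y, z in m, a list of three; "turn": the turn, a rotation vector about the tool's x, y, z in degrees, a list of three; "grip": the opening in per cent of the stroke, from 0 (shut) to 100 (fully open). A call has 1 to 12 rows; each row shifts and turns the commanded pose from where the row before left it, along the tool's axes as they then stand; what a row does not reach is not made up. A row lasts 1/8 s, in which the tool goes at most 62.5 mm and 10.7 degrees, less where a joint would pass 70% of its speed; a pose out of reach is approached as far as the arm can. A call with a gripper value outside its range is refused whole. The fingers move at their own pace and stop on an object; FORCE is the grip in N (left out, the last holds). Time passes only in rows, so rows that do not move let the fingers close. It gives the time, the measured TCP pose, the force, the opening and the grip force at its end, in the units of the state.
- telemetry.get_obs(): the state, without advancing time (a new reading comes with each control period).
- imaging.get_image(name): name is "side" or "top"; returns the picture (400x640x3 uint8, red, green, blue); there is no depth.
- imaging.get_calibration(name): a dict with "camera_matrix" (3x3 intrinsics, pixels), "R" (3x3) and "t" (3): a world point X has camera coordinates R X + t. Camera axes: x right, y down, z forward; pixel columns grow to the right and rows downward; lengths in m; the calibration is good to about 2 mm. A picture is of the moment at which its call begins. get_calibration takes no time and is no camera call.
- r.finish_job(): hands the job in; it is judged then, once.
Trained networks look in the newest picture that a camera, given by its name, has taken for a name from the list of things; names that differ only in an ending like _2 or _b are one class to them, and where a whole thing is asked for, a point or a joint stands for the part that bears it (a point fixed in the world has none). Each returns a list of dicts, best first, with "conf" (0 to 1); they miss things now and then, are a little off and sometimes report something else, mostly with a low value. They report only what shows in the picture. A call takes as long as a camera call. They do not tell look-alikes from the thing itself.
- spotter.boxes_of(target, camera): "position" ([column, row] in pixels, amid what is visible of it).
The state is a dict: "time": time; "q": joint angles; "qvel": joint speeds; "joint_efforts": joint torques, N m; "ee_pos": TCP position; "orientation": TCP orientation; "ft_force": force on the tool from outside, world axes, zero at the start; "moment": the same for the moment, N m; "width": opening from 0.0 (shut) to 1.0 (fully open); "grip_force": force on a finger pad.
Only numpy, scipy, OpenCV 4.12 (cv2) and the standard library are available. Lean on these libraries where they do the work, as an engineer would, in place of code of your own. Each camera call takes 0.05 s, during which the arm holds its last target. There are 200 camera calls.

## Working session

There is one attempt and no reset: what is moved stays moved. The work goes in short steps, Python scripts to look and compute and a shell command to move; the robot and the scene stay as the last step left them, time stands still between calls to the robot, and variables do not carry over. Pictures are saved under pics/ and viewed, at most 10 in all, crops included, and the job is handed in when it is done.

```bash
mkdir -p pics; ls; python3 - <<'E'
from plant import telemetry, imaging, r, spotter
import cv2, numpy as np
for n in ("side","top"):
    im=imaging.get_image(n); cv2.imwrite(f"pics/{n}0.png",im[:,:,::-1])
    c=imaging.get_calibration(n); print(n,{k:np.round(v,3).tolist() for k,v in c.items()})
    for t in ("tray","bear_a","turtle_a","console","dial_grip","turtle_a_nose","paint_pot_a"):
        print(t,[(np.round(d["position"],1).tolist(),round(d["conf"],2)) for d in spotter.boxes_of(t,n)])
print(telemetry.get_obs())
E
```

```text
pics
side {'camera_matrix': [[495.905, 0.0, 313.936], [0.0, 495.905, 199.642], [0.0, 0.0, 1.0]], 'R': [[0.999, -0.042, 0.02], [-0.007, -0.553, -0.833], [0.046, 0.832, -0.553]], 't': [-0.503, 0.086, 1.722]}
tray [([309.2, 197.9], 0.85)]
bear_a [([330.5, 238.0], 0.84), ([327.3, 180.1], 0.58)]
turtle_a [([284.6, 288.6], 0.63), ([384.3, 277.1], 0.59), ([331.9, 290.6], 0.58)]
console [([375.3, 237.6], 0.76), ([312.7, 199.4], 0.75)]
dial_grip [([377.2, 233.5], 0.86)]
turtle_a_nose [([329.2, 285.2], 0.96)]
paint_pot_a [([292.4, 241.5], 0.76), ([327.8, 264.3], 0.6), ([290.4, 262.6], 0.51)]
top {'camera_matrix': [[376.222, 0.0, 321.101], [0.0, 376.222, 195.031], [0.0, 0.0, 1.0]], 'R': [[0.011, -1.0, -0.001], [-0.978, -0.011, -0.208], [0.208, 0.003, -0.978]], 't': [0.01, 0.527, 1.032]}
tray [([277.4, 208.2], 0.86)]
bear_a [([444.3, 238.0], 0.67), ([369.9, 191.7], 0.65), ([253.2, 183.6], 0.57)]
turtle_a [([445.2, 238.1], 0.97), ([429.9, 140.9], 0.55)]
console [([379.4, 136.8], 0.83)]
dial_grip [([388.6, 139.4], 0.73)]
turtle_a_nose [([442.5, 195.5], 0.78), ([426.1, 141.0], 0.57)]
paint_pot_a [([367.8, 232.4], 0.85), ([405.9, 194.8], 0.83), ([409.5, 234.0], 0.74)]
{'time': 0.8, 'q': array([ 1.19511011,  0.46858907, -0.04862905,  1.53250594,  0.02411401,
        1.14102664, -0.08228806]), 'qvel': array([-1.77229255e-03,  6.27955051e-05, -1.42824941e-04, -4.99913462e-04,
       -1.41215478e-03, -1.19435132e-03,  3.76167390e-04]), 'joint_efforts': array([-6.11627747e-04, -5.07782292e+01, -8.13045166e-02, -2.36448348e+01,
       -6.13644929e-02,  3.09436605e-02,  3.41075793e-05]), 'ee_pos': array([ 0.22947374, -0.6348024 ,  0.2412778 ]), 'orientation': array([ 3.14153769e+00, -3.86570305e-05,  3.46840004e-01]), 'ft_force': array([-0.27004273, -0.52054825, -0.07006104]), 'moment': array([ 0.03240817, -0.02417582, -0.02472024]), 'grip_force': 0.0, 'width': 1.00051473449709}
```

```bash
python3 - <<'E'
import cv2
t=cv2.imread("pics/top0.png")[80:280,210:477]; cv2.imwrite("pics/top0c.png",cv2.resize(t,None,fx=3,fy=3,interpolation=cv2.INTER_CUBIC))
s=cv2.imread("pics/side0.png")[150:320,220:440]; cv2.imwrite("pics/side0c.png",cv2.resize(s,None,fx=3.5,fy=3.5,interpolation=cv2.INTER_CUBIC))
E
```

```text
(no output)
```

View pics/top0c.png

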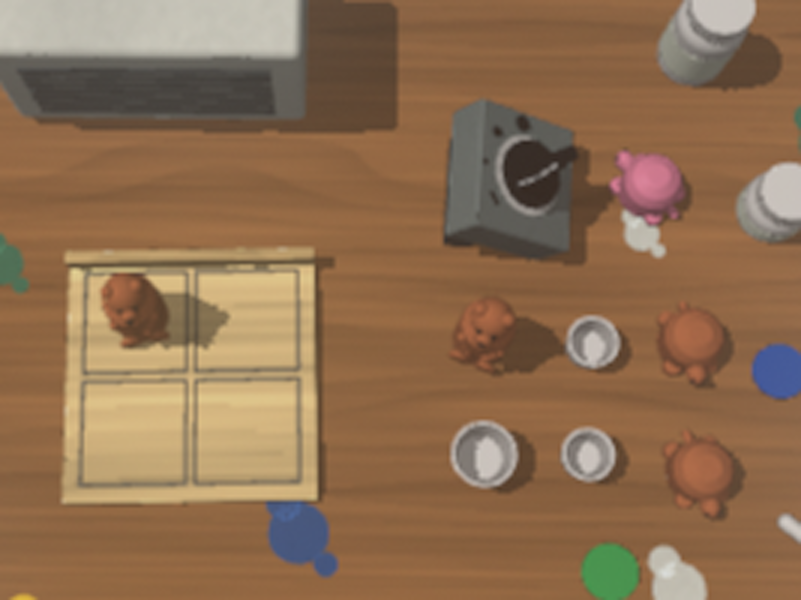

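View pics/side0c.png

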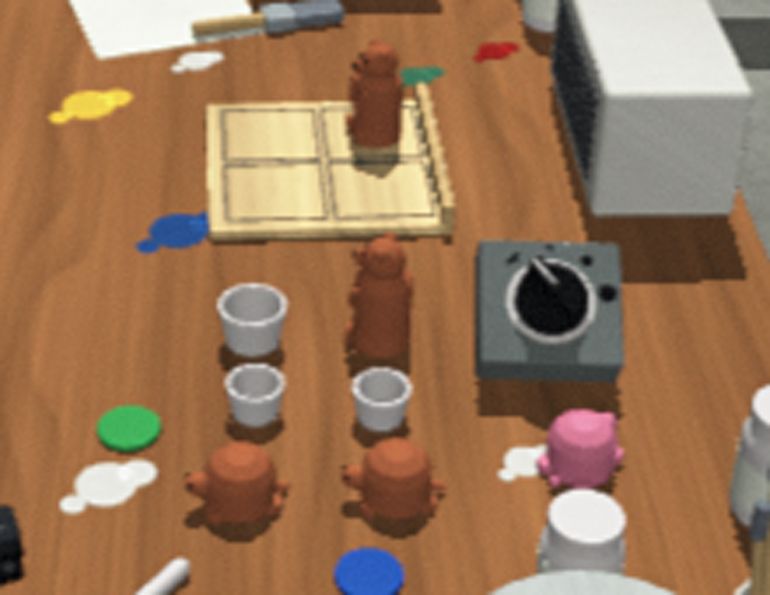

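```bash
python3 - <<'E'
import cv2, numpy as np
t=cv2.imread("pics/top0.png"); s=cv2.imread("pics/side0.png")
Z=lambda a:cv2.resize(a,(396,296),interpolation=cv2.INTER_CUBIC)
a=Z(t[178:256,414:518]) ; b=Z(s[268:308,268:321]); c=Z(t[108:168,352:432]); d=Z(s[268:308,312:365])
cv2.imwrite("pics/z1.png",np.vstack([np.hstack([a,c]),np.hstack([b,d])]))
E
```

```text
(no output)
```

View pics/z1.png

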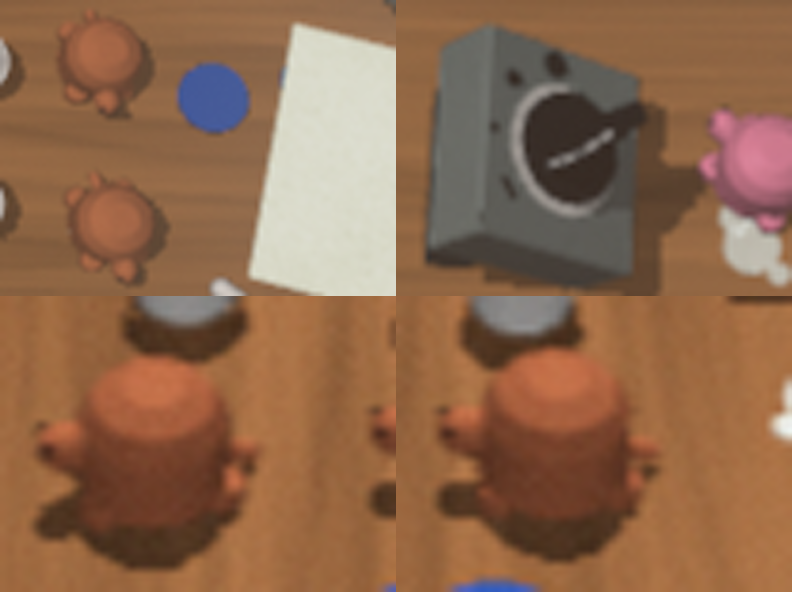

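```bash
cat > h.py <<'E'
from plant import telemetry, imaging, r, spotter
import cv2, numpy as np
from scipy.spatial import ConvexHull
from scipy.optimize import minimize, least_squares
CAL={n:imaging.get_calibration(n) for n in("side","top")}
def proj(n,X):
    c=CAL[n]; p=(np.atleast_2d(X)@np.array(c["R"]).T+np.array(c["t"]))@np.array(c["camera_matrix"]).T
    return p[:,:2]/p[:,2:]
def ray(n,uv):
    c=CAL[n]; R=np.array(c["R"]); d=R.T@np.linalg.inv(c["camera_matrix"])@[*uv,1]
    return -R.T@np.array(c["t"]),d/np.linalg.norm(d)
def onz(n,uv,z):
    o,d=ray(n,uv); return o+d*(z-o[2])/d[2]
def tri(us,ut):
    f=lambda X:np.r_[proj("side",X)[0]-us,proj("top",X)[0]-ut]
    s=least_squares(f,onz("top",ut,.03)); return s.x, np.abs(s.fun).max()
def grab():
    return {n:imaging.get_image(n) for n in("side","top")}
def mask(im):
    a=im.astype(float)+1e-6; rt=a[...,1]/a[...,0]; bl=a[...,2]/a[...,0]
    return rt,bl
th=np.linspace(0,2*np.pi,40,endpoint=False)
def ring(r,z,x=0): return np.c_[x+r*np.cos(th),r*np.sin(th),0*th+z]
BEAR=[np.vstack([ring(27.5,0),ring(27.5,72)]),np.vstack([ring(20*np.cos(a),95+20*np.sin(a)) for a in(-1.5,-1,-.5,0,.5,1,1.5)])]
TUR=[np.vstack([ring(30,0),ring(30,32),ring(24,41),ring(13,48),ring(1,50)]),
     np.array([[x,y,24+z] for x in(-46,-28) for y,z in((8,0),(-8,0),(0,8),(0,-8),(6,6),(-6,6),(6,-6),(-6,-6))]),
     np.array([[x,y,22+z] for x in(28,42) for y in(-3,3) for z in(-3,3)])]
def sil(n,parts,x,y,yaw,z0,shape=(400,640),S=8):
    c,s=np.cos(yaw),np.sin(yaw); R=np.array([[c,-s,0],[s,c,0],[0,0,1]])
    m=np.zeros((shape[0],shape[1]),np.uint8)
    for P in parts:
        p=proj(n,P/1000@R.T+[x,y,z0]); h=cv2.convexHull(p.astype(np.float32))
        cv2.fillPoly(m,[np.round(h*16).astype(int)],255,lineType=cv2.LINE_AA,shift=4)
    return m/255.
E
python3 - <<'E'
from h import *
ims={n:cv2.imread(f"pics/{n}0.png")[:,:,::-1] for n in("side","top")}
px={"top":[(444,194),(444,235),(450,160),(370,193),(255,182),(443,206),(427,141)],"side":[(290,290),(333,288),(310,285),(329,230),(270,270),(386,280)]}
for n in px:
    for u in px[n]:
        v=ims[n][u[1],u[0]].astype(float); print(n,u,v,np.round(v/v[0],2))
# tray corners
T=[("bl+y",(85,270)),("br",(299,270)),("fl",(80,485)),("fr",(301,483))]
for k,(a,b) in T: print(k,onz("top",(a/3+210,b/3+80),.012).round(4))
for k,(a,b) in [("fl",(222,108)),("fr",(224,220)),("br",(434,216))]: print("side",k,onz("side",(a/3.5+220,b/3.5+150),.012).round(4))
for a,b in[("fl",0),("fr",0)]: pass
for (s,t) in [((222,108),(80,485)),((224,220),(301,483)),((434,216),(299,270))]:
    print(tri(np.array(s)/3.5+[220,150],np.array(t)/3+[210,80]))
# dial marks: short, small, mid, large (from z1 crop top scale 4.95, side crop 3.5)
M=[((512,258),(510,188)),((548,245),(493,127)),((587,260),(515,77)),((608,293),(555,63))]
for s,t in M: print("mark",tri(np.array(s)/3.5+[220,150],np.array(t)/np.array([4.95,4.933])+[352,108]))
E
```

```text
top (444, 194) [161. 100.  70.] [1.   0.62 0.43]
top (444, 235) [166. 103.  71.] [1.   0.62 0.43]
top (450, 160) [153. 107.  70.] [1.   0.7  0.46]
top (370, 193) [155.  95.  65.] [1.   0.61 0.42]
top (255, 182) [82. 62. 46.] [1.   0.76 0.56]
top (443, 206) [140.  88.  62.] [1.   0.63 0.44]
top (427, 141) [210. 125. 146.] [1.  0.6 0.7]
side (290, 290) [114.  62.  39.] [1.   0.54 0.34]
side (333, 288) [118.  64.  41.] [1.   0.54 0.35]
side (310, 285) [150. 100.  60.] [1.   0.67 0.4 ]
side (329, 230) [114.  63.  41.] [1.   0.55 0.36]
side (270, 270) [155. 102.  65.] [1.   0.66 0.42]
side (386, 280) [161.  89. 110.] [1.   0.55 0.68]
bl+y [0.611  0.2696 0.012 ]
br [0.6135 0.0518 0.012 ]
fl [0.3931 0.262  0.012 ]
fr [0.3975 0.046  0.012 ]
side fl [0.3944 0.2671 0.012 ]
side fr [0.3984 0.0476 0.012 ]
side br [0.6142 0.0517 0.012 ]
(array([0.39344659, 0.26131707, 0.0153504 ]), np.float64(0.2720881888641884))
(array([0.39784297, 0.04601848, 0.01299478]), np.float64(0.17618102503848831))
(array([0.61381436, 0.05179469, 0.01181385]), np.float64(0.10721169176645162))
mark (array([ 0.62374916, -0.31721517,  0.22724693]), np.float64(2.190919510532183))
mark (array([ 0.65350283, -0.3084844 ,  0.23321116]), np.float64(1.9751885792226744))
mark (array([ 0.68258767, -0.32296763,  0.2287989 ]), np.float64(1.9475588829338335))
mark (array([ 0.69608276, -0.34896003,  0.21613422]), np.float64(1.9195004824287167))
```

```bash
python3 - <<'E'
from h import *
ims={n:cv2.imread(f"pics/{n}0.png")[:,:,::-1] for n in("side","top")}
M=[((512,258),(510,188)),((548,245),(493,127)),((587,260),(515,77)),((608,293),(555,63))]
P=[]
for s,t in M:
    X,e=tri(np.array(s)/3.5+[220,150],(np.array(t)-[396,0])/4.94+[352,108]); print("mark",X.round(4),e.round(2)); P.append(X)
P=np.array(P); n=np.linalg.svd(P-P.mean(0))[2][2]; n*=np.sign(n[2]); print("normal",n, "tilt",np.degrees(np.arccos(n[2])),"az",np.degrees(np.arctan2(n[1],n[0])))
G={}
for n in ims:
    a=ims[n].astype(float); a=cv2.GaussianBlur(a,(0,0),.6); g=a[...,1]/a[...,0]; b=a[...,2]/a[...,0]
    G[n]=((g<(.655 if n=="top" else .61))&(b<.5)&(a[...,0]>35)).astype(float)
    cv2.imwrite(f"pics/m_{n}.png",G[n]*255)
def fit(parts,x0,z0,yaw=True):
    W={}
    for n in ims:
        u=proj(n,[x0[0],x0[1],z0+.04])[0].astype(int); W[n]=(slice(u[1]-30,u[1]+30),slice(u[0]-20,u[0]+20))
    def f(p):
        return sum(np.abs(sil(n,parts,p[0],p[1],p[2] if yaw else 0,z0)[W[n]]-G[n][W[n]]).sum() for n in ims)
    best=min((minimize(f,[x0[0],x0[1],y],method="Nelder-Mead",options=dict(initial_simplex=np.array([x0[0],x0[1],y])+np.array([[0,0,0],[.012,0,0],[0,.012,0],[0,0,.3]]))) for y in((-.2,.1,.4,.7) if yaw else (0,))),key=lambda s:s.fun)
    sz=sum(G[n][W[n]].sum() for n in ims); return best.x.round(4),round(best.fun,1),sz
for nm,parts,uv,z0,yw in [("turA",TUR,(441,193),0,1),("turB",TUR,(444,236),0,1),("bearA",BEAR,(371,193),0,0),("bearB",BEAR,(255,185),.012,0)]:
    x0=onz("top",uv,z0+.04)[:2]; print(nm,x0.round(3),fit(parts,x0,z0,yw))
for nm,uv in [("potc",(371,231)),("pota",(407.5,194)),("potb",(406,231))]: print(nm,onz("top",uv,.034).round(3))
E
```

```text
mark [ 0.6631 -0.137   0.0964] 0.17
mark [ 0.6974 -0.1268  0.1034] 0.07
mark [ 0.7315 -0.1412  0.0965] 0.14
mark [ 0.7481 -0.1679  0.0789] 0.13
normal [-0.02964668 -0.54370519  0.83875249] tilt 32.991380501731335 az -93.12108281429109
turA [ 0.54  -0.336] (array([ 0.5472, -0.3369,  0.1247]), np.float64(232.7), np.float64(861.0))
turB [ 0.414 -0.338] (array([ 0.4168, -0.3392,  0.2061]), np.float64(234.2), np.float64(874.0))
bearA [ 0.537 -0.131] (array([ 0.5442, -0.1288,  0.0403]), np.float64(204.5), np.float64(806.0))
bearB [0.555 0.209] (array([ 0.5616,  0.2107, -0.0479]), np.float64(420.4), np.float64(467.0))
potc [ 0.426 -0.13   0.034]
pota [ 0.537 -0.239  0.034]
potb [ 0.427 -0.231  0.034][ WARN:0@0.137] global loadsave.cpp:1063 imwrite_ Unsupported depth image for selected encoder is fallbacked to CV_8U.
```

View overlay.

```bash
python3 - <<'E'
from h import *
ims={n:cv2.imread(f"pics/{n}0.png") for n in("side","top")}
O=[(TUR,.5472,-.3369,.1247,0),(TUR,.4168,-.3392,.2061,0),(BEAR,.5442,-.1288,0,0),(BEAR,.5616,.2107,0,.012)]
out=[]
for n,(v0,v1,u0,u1) in {"top":(160,250,240,460),"side":(150,310,255,365)}.items():
    k=3.6 if n=="top" else 3.6
    im=cv2.resize(ims[n][v0:v1,u0:u1],None,fx=k,fy=k,interpolation=cv2.INTER_CUBIC)
    for P,x,y,w,z in O:
        m=(cv2.resize(sil(n,P,x,y,w,z)[v0:v1,u0:u1],None,fx=k,fy=k)>.5).astype(np.uint8)
        c,_=cv2.findContours(m,0,1); cv2.drawContours(im,c,-1,(0,255,0),1)
    if n=="top":
        mm=cv2.imread("pics/m_top.png",0)[v0:v1,u0:u1]; mm=cv2.resize(mm,None,fx=k,fy=k,interpolation=0); im=np.vstack([im[:,330-330:],cv2.cvtColor(mm,8)])[:, :] if 0 else im
    out.append(im)
h=576; a=cv2.copyMakeBorder(out[0][:, :], 0,h-out[0].shape[0],0,0,0); 
cv2.imwrite("pics/ov.png",np.hstack([a[:, -400:],out[1]])[:, :])
P=np.array([[.6631,-.137,.0964],[.6974,-.1268,.1034],[.7315,-.1412,.0965],[.7481,-.1679,.0789]])
def f(p):
    az,cx,cy,cz,rr=p; t=np.radians(32); h=np.array([np.cos(az),np.sin(az),0])
    n=h*np.sin(t)+[0,0,np.cos(t)]; up=-h*np.cos(t)+[0,0,np.sin(t)]; right=np.cross(up,n)
    return np.concatenate([np.array([cx,cy,cz])+rr*(np.cos(a)*up+np.sin(a)*right)-q for a,q in zip((-.7,0,.7,1.4),P)])
s=least_squares(f,[-1.6,.7,-.17,.08,.05]); print("dial az,centre,r",s.x.round(4),np.abs(s.fun).max().round(4))
az=s.x[0];t=np.radians(32);n=np.array([np.cos(az)*np.sin(t),np.sin(az)*np.sin(t),np.cos(t)]);print(s.x[1:4]+.033*n,n)
E
```

```text
dial az,centre,r [-1.6252  0.6952 -0.173   0.0747  0.0534] 0.001
[ 0.69427647 -0.19049245  0.10268579] [-0.0287967  -0.52913626  0.8480481 ]
```

View pics/ov.png

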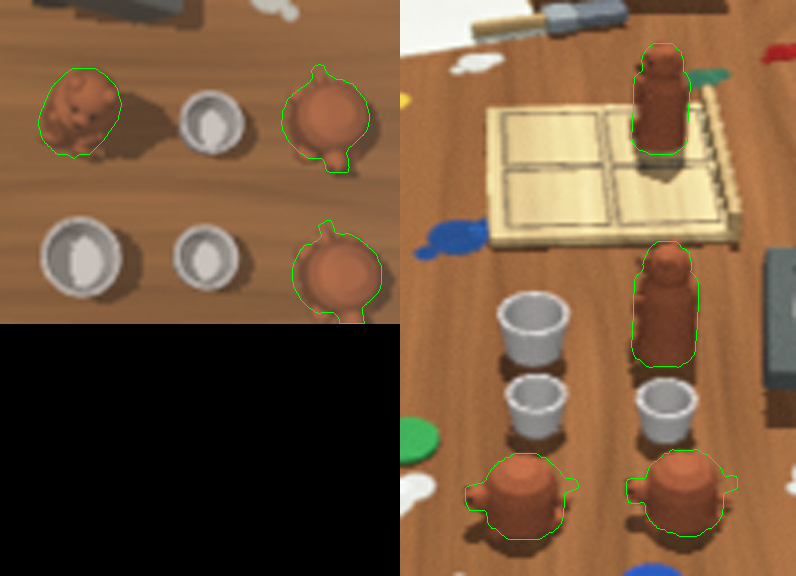

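```bash
cat > go.py <<'E'
# go.py x y z yaw : remaining turn and slide (after the turn, tool vertical)
import sys
from h import *
x,y,z,w=map(float,sys.argv[1:5]); o=telemetry.get_obs(); p=o["ee_pos"]; yaw=o["orientation"][2]
d=np.array([x,y,z])-p; t=(np.degrees(w-yaw)+90)%180-90
print("t",round(o["time"],2),"pos",p.round(4),"rpy",o["orientation"].round(4),"turn z",(-t).round(2),"or",(-t+180).round(1))
for nm,a in(("before",yaw),("after",yaw+np.radians(t))):
    c,s=np.cos(a),np.sin(a); print("slide",nm,np.round([d[0]*c+d[1]*s,d[0]*s-d[1]*c,-d[2]],4))
print("F",o["ft_force"].round(2),"w",round(o["width"],3),"gf",round(float(o["grip_force"]),1),"q7",o["q"].round(2))
E
python3 -m handwheel '[{"slide":[0,0,0],"turn":[0,0,8.1],"grip":100},{"slide":[0.0305,-0.0314,0.0114],"turn":[0,0,0],"grip":100},{"slide":[0.0305,-0.0314,0.0114],"turn":[0,0,0],"grip":100},{"slide":[0.0305,-0.0314,0.0114],"turn":[0,0,0],"grip":100},{"slide":[0.0305,-0.0314,0.0114],"turn":[0,0,0],"grip":100},{"slide":[0.0305,-0.0314,0.0114],"turn":[0,0,0],"grip":100},{"slide":[0.0305,-0.0314,0.0114],"turn":[0,0,0],"grip":100},{"slide":[0.0305,-0.0314,0.0114],"turn":[0,0,0],"grip":100},{"slide":[0.0305,-0.0314,0.0114],"turn":[0,0,0],"grip":100},{"slide":[0,0,0],"turn":[0,0,0],"grip":100}]' 15
python3 go.py 0.416 -0.339 0.03 0.206
```

```text
time: 2.05
ee_pos: [0.4191, -0.3351, 0.1495]
orientation: [-3.139, -0.0, 0.213]
ft_force: [0.5, -0.7, 0.2]
width: 1.0
grip_force: 0.0
t 2.05 pos [ 0.4191 -0.3351  0.1495] rpy [-3.1392e+00 -3.0000e-04  2.1280e-01] turn z 0.39 or 180.4
slide before [-0.0039  0.0032  0.1195]
slide after [-0.0038  0.0032  0.1195]
F [ 0.5  -0.67  0.18] w 1.0 gf 0.0 q7 [ 0.71  0.35 -0.14  1.95  0.06  0.84 -0.82]
```

```bash
python3 -m handwheel '[{"slide":[0,0,0],"turn":[0,0,0],"grip":100},{"slide":[0,0,0],"turn":[0,0,0],"grip":100}]'
python3 go.py 0.416 -0.339 0.03 0.206; python3 - <<'E'
from h import *
g=grab(); 
a=cv2.resize(g["side"][180:320,220:360],(560,560))[:,:,::-1]; cv2.imwrite("pics/side1.png",a)
E
```

```text
time: 2.3
ee_pos: [0.4164, -0.3407, 0.1504]
orientation: [3.14, -0.0, 0.203]
ft_force: [-0.2, 0.1, 0.8]
width: 0.997
grip_force: 0.0
t 2.3 pos [ 0.4164 -0.3407  0.1504] rpy [ 3.1404e+00 -1.0000e-04  2.0280e-01] turn z -0.18 or 179.8
slide before [-0.     -0.0018  0.1204]
slide after [-0.     -0.0018  0.1204]
F [-0.22  0.07  0.82] w 0.997 gf 0.0 q7 [ 0.71  0.35 -0.13  1.95  0.06  0.84 -0.82]
```

View pics/side1.png

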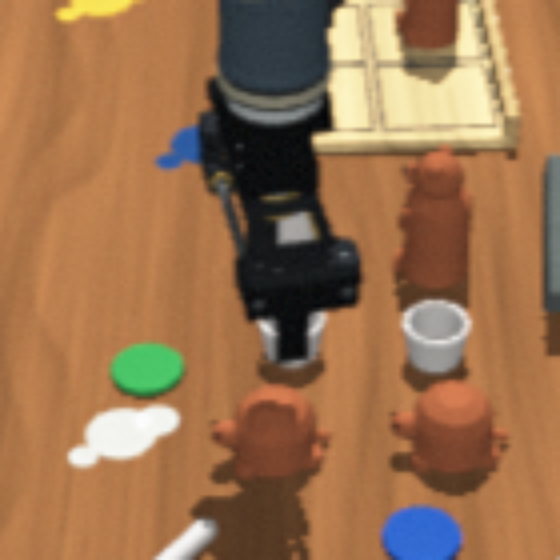

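```bash
python3 -m handwheel '[{"slide":[0,-0.0009,0.04],"turn":[0,0,0],"grip":100},{"slide":[0,-0.0009,0.04],"turn":[0,0,0],"grip":100},{"slide":[0,0,0.03],"turn":[0,0,0],"grip":100},{"slide":[0,0,0.01],"turn":[0,0,0],"grip":100},{"slide":[0,0,0],"turn":[0,0,0],"grip":100},{"slide":[0,0,0],"turn":[0,0,0],"grip":50},{"slide":[0,0,0],"turn":[0,0,0],"grip":50},{"slide":[0,0,0],"turn":[0,0,0],"grip":50},{"slide":[0,0,0],"turn":[0,0,0],"grip":50},{"slide":[0,0,0],"turn":[0,0,0],"grip":50}]' 20
python3 go.py 0.416 -0.339 0.03 0.206
```

```text
time: 3.65
ee_pos: [0.4172, -0.3379, 0.0307]
orientation: [3.14, -0.001, 0.205]
ft_force: [-0.4, -0.1, 4.8]
width: 0.678
grip_force: 20.0
t 3.65 pos [ 0.4172 -0.3379  0.0307] rpy [ 3.1403e+00 -8.0000e-04  2.0550e-01] turn z -0.03 or 180.0
slide before [-0.0014  0.0008  0.0007]
slide after [-0.0014  0.0008  0.0007]
F [-0.4  -0.1   4.78] w 0.678 gf 20.0 q7 [ 0.69  0.53 -0.11  2.03  0.1   0.59 -0.86]
```

```bash
python3 -m handwheel '[{"slide":[0,0,-0.015],"turn":[0,0,0],"grip":50},{"slide":[0,0,-0.05],"turn":[0,0,0],"grip":50},{"slide":[0,0,-0.055],"turn":[0,0,0],"grip":50},{"slide":[0,0,0],"turn":[0,0,10.5],"grip":50},{"slide":[0.005,-0.03,0],"turn":[0,0,0],"grip":50},{"slide":[0.005,-0.05,0],"turn":[0,0,0],"grip":50},{"slide":[0.005,-0.05,0],"turn":[0,0,0],"grip":50},{"slide":[0.005,-0.05,0],"turn":[0,0,0],"grip":50},{"slide":[0.005,-0.05,0],"turn":[0,0,0],"grip":50},{"slide":[0.005,-0.05,0],"turn":[0,0,0],"grip":50},{"slide":[0.005,-0.05,0],"turn":[0,0,0],"grip":50},{"slide":[0.005,-0.05,0],"turn":[0,0,0],"grip":50}]'
python3 -m handwheel '[{"slide":[0.002,-0.04,0],"turn":[0,0,0],"grip":50},{"slide":[0,-0.015,0],"turn":[0,0,0],"grip":50},{"slide":[0,0,0],"turn":[0,0,0],"grip":50},{"slide":[0,0,0],"turn":[0,0,0],"grip":50}]'
python3 go.py 0.4493 0.1002 0.043 0.022
```

```text
time: 5.15
ee_pos: [0.4477, 0.045, 0.1505]
orientation: [3.141, 0.0, 0.022]
ft_force: [0.2, 0.0, -2.5]
width: 0.678
grip_force: 20.0
time: 5.65
ee_pos: [0.4489, 0.0966, 0.1499]
orientation: [3.14, 0.001, 0.02]
ft_force: [0.7, 0.4, -1.3]
width: 0.678
grip_force: 20.0
t 5.65 pos [0.4489 0.0966 0.1499] rpy [3.1403e+00 7.0000e-04 1.9600e-02] turn z -0.14 or 179.9
slide before [ 0.0005 -0.0036  0.1069]
slide after [ 0.0005 -0.0036  0.1069]
F [ 0.7   0.39 -1.27] w 0.678 gf 20.0 q7 [-0.02  0.25 -0.33  2.11  0.12  0.8  -1.97]
```

```bash
python3 -m handwheel '[{"slide":[0,-0.0035,0.04],"turn":[0,0,0],"grip":50},{"slide":[0,0,0.035],"turn":[0,0,0],"grip":50},{"slide":[0,0,0.02],"turn":[0,0,0],"grip":50},{"slide":[0,0,0.006],"turn":[0,0,0],"grip":50},{"slide":[0,0,0.003],"turn":[0,0,0],"grip":50},{"slide":[0,0,0.0015],"turn":[0,0,0],"grip":50},{"slide":[0,0,0],"turn":[0,0,0],"grip":50},{"slide":[0,0,0],"turn":[0,0,0],"grip":50}]'
python3 go.py 0.4493 0.1002 0.0427 0.022
```

```text
time: 6.65
ee_pos: [0.4493, 0.102, 0.045]
orientation: [-3.142, -0.001, 0.022]
ft_force: [0.8, -0.3, -1.8]
width: 0.681
grip_force: 20.0
t 6.65 pos [0.4493 0.102  0.045 ] rpy [-3.1415e+00 -1.0000e-03  2.2200e-02] turn z 0.01 or 180.0
slide before [-0.      0.0018  0.0023]
slide after [-0.      0.0018  0.0023]
F [ 0.76 -0.3  -1.82] w 0.681 gf 20.0 q7 [-0.08  0.43 -0.28  2.19  0.23  0.55 -2.08]
```

```bash
python3 -m handwheel '[{"slide":[0,0.001,0.001],"turn":[0,0,0],"grip":50},{"slide":[0,0,0.001],"turn":[0,0,0],"grip":50},{"slide":[0,0,0.0005],"turn":[0,0,0],"grip":50},{"slide":[0,0,0],"turn":[0,0,0],"grip":50}]'; python3 go.py 0.4493 0.1002 0.0427 0.022
```

```text
time: 7.15
ee_pos: [0.4491, 0.1009, 0.0427]
orientation: [3.141, -0.0, 0.022]
ft_force: [-1.9, 0.2, 6.9]
width: 0.68
grip_force: 20.0
t 7.15 pos [0.4491 0.1009 0.0427] rpy [ 3.1409e+00 -1.0000e-04  2.2200e-02] turn z 0.01 or 180.0
slide before [ 0.0002  0.0007 -0.    ]
slide after [ 0.0002  0.0007 -0.    ]
F [-1.9   0.16  6.93] w 0.68 gf 20.0 q7 [-0.08  0.44 -0.28  2.19  0.23  0.54 -2.08]
```

```bash
python3 -m handwheel '[{"slide":[0,0,0],"turn":[0,0,0],"grip":100},{"slide":[0,0,0],"turn":[0,0,0],"grip":100},{"slide":[0,0,0],"turn":[0,0,0],"grip":100},{"slide":[0,0,-0.03],"turn":[0,0,0],"grip":100},{"slide":[0,0,-0.05],"turn":[0,0,0],"grip":100},{"slide":[0,0,-0.05],"turn":[0,0,0],"grip":100},{"slide":[0,0,0],"turn":[0,0,-5.9],"grip":100},{"slide":[0.0045,0.04,0],"turn":[0,0,0],"grip":100},{"slide":[0.0045,0.05,0],"turn":[0,0,0],"grip":100},{"slide":[0.0045,0.05,0],"turn":[0,0,0],"grip":100},{"slide":[0.0045,0.05,0],"turn":[0,0,0],"grip":100},{"slide":[0.0045,0.05,0],"turn":[0,0,0],"grip":100}]'
python3 -m handwheel '[{"slide":[0.0045,0.05,0],"turn":[0,0,0],"grip":100},{"slide":[0.0045,0.05,0],"turn":[0,0,0],"grip":100},{"slide":[0.0045,0.05,0],"turn":[0,0,0],"grip":100},{"slide":[0.0045,0.045,0],"turn":[0,0,0],"grip":100},{"slide":[0,0.01,0],"turn":[0,0,0],"grip":100},{"slide":[0,0,0],"turn":[0,0,0],"grip":100},{"slide":[0,0,0],"turn":[0,0,0],"grip":100}]'
python3 go.py 0.546 -0.337 0.03 0.125
python3 - <<'E'
from h import *
g=grab()
for n in g: cv2.imwrite(f"pics/{n}2.png",g[n][:,:,::-1])
E
```

```text
time: 8.65
ee_pos: [0.5014, -0.1359, 0.172]
orientation: [3.142, -0.0, 0.125]
ft_force: [0.7, -0.3, -0.6]
width: 1.0
grip_force: 0.0
time: 9.52
ee_pos: [0.5449, -0.3334, 0.172]
orientation: [-3.14, 0.0, 0.128]
ft_force: [-0.4, 0.8, -0.5]
width: 1.0
grip_force: 0.0
t 9.53 pos [ 0.5449 -0.3334  0.172 ] rpy [-3.1403e+00  1.0000e-04  1.2760e-01] turn z 0.15 or 180.2
slide before [0.0006 0.0037 0.142 ]
slide after [0.0006 0.0037 0.142 ]
F [-0.39  0.84 -0.47] w 1.0 gf 0.0 q7 [ 0.59  0.48 -0.15  1.69  0.08  0.98 -1.03]
```

```bash
python3 -m handwheel '[{"slide":[0.0006,0.003,0.05],"turn":[0,0,0],"grip":100},{"slide":[0,0,0.05],"turn":[0,0,0],"grip":100},{"slide":[0,0,0.032],"turn":[0,0,0],"grip":100},{"slide":[0,0,0.01],"turn":[0,0,0],"grip":100},{"slide":[0,0,0],"turn":[0,0,0],"grip":100},{"slide":[0,0,0],"turn":[0,0,0],"grip":50},{"slide":[0,0,0],"turn":[0,0,0],"grip":50},{"slide":[0,0,0],"turn":[0,0,0],"grip":50},{"slide":[0,0,0],"turn":[0,0,0],"grip":50},{"slide":[0,0,0],"turn":[0,0,0],"grip":50}]' 20
python3 go.py 0.4467 0.2122 0.16 0.022
python3 - <<'E'
import cv2,numpy as np
a=cv2.imread("pics/side2.png")[150:320,250:420]; b=cv2.imread("pics/top2.png")[130:260,210:310]
cv2.imwrite("pics/s2.png",np.hstack([cv2.resize(a,(400,400)),cv2.resize(b,(308,400))]))
E
```

```text
time: 10.88
ee_pos: [0.546, -0.3386, 0.0307]
orientation: [3.141, -0.001, 0.125]
ft_force: [-1.4, 0.8, 4.5]
width: 0.679
grip_force: 20.0
t 10.88 pos [ 0.546  -0.3386  0.0307] rpy [ 3.1411e+00 -6.0000e-04  1.2520e-01] turn z 5.91 or 185.9
slide before [-0.0297 -0.5589 -0.1293]
slide after [-0.0871 -0.5528 -0.1293]
F [-1.43  0.82  4.49] w 0.679 gf 20.0 q7 [ 0.58  0.65 -0.13  1.77  0.12  0.72 -1.06]
```

View pics/s2.png

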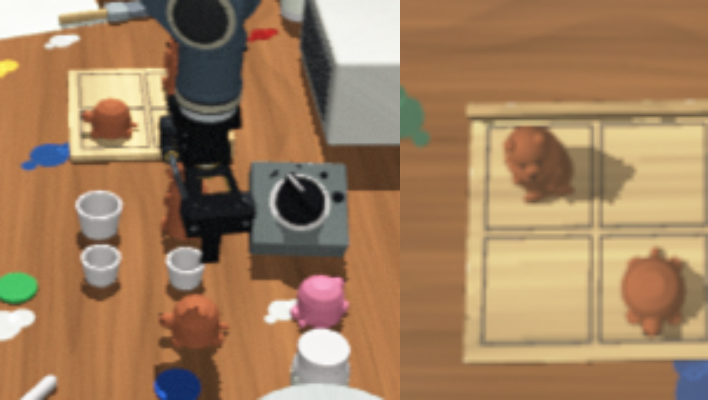

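```bash
python3 -m handwheel '[{"slide":[0,0,-0.015],"turn":[0,0,0],"grip":50},{"slide":[0,0,-0.055],"turn":[0,0,0],"grip":50},{"slide":[0,0,-0.06],"turn":[0,0,0],"grip":50},{"slide":[0,0,0],"turn":[0,0,5.9],"grip":50},{"slide":[-0.0079,-0.04,0],"turn":[0,0,0],"grip":50},{"slide":[-0.0079,-0.05,0],"turn":[0,0,0],"grip":50},{"slide":[-0.0079,-0.05,0],"turn":[0,0,0],"grip":50},{"slide":[-0.0079,-0.05,0],"turn":[0,0,0],"grip":50},{"slide":[-0.0079,-0.05,0],"turn":[0,0,0],"grip":50},{"slide":[-0.0079,-0.05,0],"turn":[0,0,0],"grip":50},{"slide":[-0.0079,-0.05,0],"turn":[0,0,0],"grip":50},{"slide":[-0.0079,-0.05,0],"turn":[0,0,0],"grip":50}]'
python3 -m handwheel '[{"slide":[-0.0079,-0.05,0],"turn":[0,0,0],"grip":50},{"slide":[-0.0079,-0.05,0],"turn":[0,0,0],"grip":50},{"slide":[-0.0079,-0.045,0],"turn":[0,0,0],"grip":50},{"slide":[0,-0.018,0],"turn":[0,0,0],"grip":50},{"slide":[0,0,0],"turn":[0,0,0],"grip":50},{"slide":[0,0,0],"turn":[0,0,0],"grip":50}]'
python3 go.py 0.4467 0.2122 0.0427 0.022
```

```text
time: 12.38
ee_pos: [0.4733, 0.0516, 0.1606]
orientation: [3.141, -0.001, 0.022]
ft_force: [1.3, 0.2, -2.1]
width: 0.679
grip_force: 20.0
time: 13.12
ee_pos: [0.4466, 0.2111, 0.16]
orientation: [3.14, 0.0, 0.021]
ft_force: [0.5, -0.8, -1.5]
width: 0.684
grip_force: 20.0
t 13.12 pos [0.4466 0.2111 0.16  ] rpy [3.1404e+00 2.0000e-04 2.0600e-02] turn z -0.08 or 179.9
slide before [ 1.000e-04 -1.100e-03  1.173e-01]
slide after [ 1.000e-04 -1.100e-03  1.173e-01]
F [ 0.49 -0.76 -1.54] w 0.684 gf 20.0 q7 [-0.23  0.3  -0.36  2.03  0.14  0.84 -2.21]
```

```bash
python3 -m handwheel '[{"slide":[0,-0.001,0.05],"turn":[0,0,0],"grip":50},{"slide":[0,0,0.04],"turn":[0,0,0],"grip":50},{"slide":[0,0,0.016],"turn":[0,0,0],"grip":50},{"slide":[0,0,0.006],"turn":[0,0,0],"grip":50},{"slide":[0,0,0.0025],"turn":[0,0,0],"grip":50},{"slide":[0,0,0.0012],"turn":[0,0,0],"grip":50},{"slide":[0,0,0.0008],"turn":[0,0,0],"grip":50},{"slide":[0,0,0],"turn":[0,0,0],"grip":50},{"slide":[0,0,0],"turn":[0,0,0],"grip":50}]'
python3 go.py 0.4467 0.2122 0.0427 0.022
```

```text
time: 14.25
ee_pos: [0.4467, 0.2136, 0.0438]
orientation: [-3.141, -0.0, 0.022]
ft_force: [-0.4, -0.0, -1.1]
width: 0.678
grip_force: 20.0
t 14.25 pos [0.4467 0.2136 0.0438] rpy [-3.1415e+00 -5.0000e-04  2.2200e-02] turn z 0.01 or 180.0
slide before [-0.      0.0014  0.0011]
slide after [-0.      0.0014  0.0011]
F [-0.4  -0.04 -1.14] w 0.678 gf 20.0 q7 [-0.29  0.48 -0.3   2.11  0.25  0.59 -2.31]
```

```bash
python3 -m handwheel '[{"slide":[0,0,0.0008],"turn":[0,0,0],"grip":50},{"slide":[0,0,0.0006],"turn":[0,0,0],"grip":50},{"slide":[0,0,0],"turn":[0,0,0],"grip":50},{"slide":[0,0,0],"turn":[0,0,0],"grip":100},{"slide":[0,0,0],"turn":[0,0,0],"grip":100},{"slide":[0,0,0],"turn":[0,0,0],"grip":100},{"slide":[0,0,-0.03],"turn":[0,0,0],"grip":100},{"slide":[0,0,-0.05],"turn":[0,0,0],"grip":100},{"slide":[0,0,-0.06],"turn":[0,0,0],"grip":100},{"slide":[0,0,0],"turn":[0,0,-9.9],"grip":100},{"slide":[0,0,0],"turn":[0,0,-9.9],"grip":100},{"slide":[0,0,0],"turn":[0,0,-9.9],"grip":100}]'
python3 -m handwheel '[{"slide":[0,0,0],"turn":[0,0,-10],"grip":100},{"slide":[0,0,0],"turn":[0,0,-10],"grip":100},{"slide":[0,0,0],"turn":[0,0,-10],"grip":100},{"slide":[0,0,0],"turn":[0,0,-10],"grip":100},{"slide":[0,0,0],"turn":[0,0,-10],"grip":100},{"slide":[0,0,0],"turn":[0,0,-10],"grip":100},{"slide":[0,0,0],"turn":[0,0,0],"grip":100}]'
python3 go.py 0.5435 -0.1288 0.19 1.593
```

```text
time: 15.75
ee_pos: [0.4465, 0.2134, 0.1822]
orientation: [3.141, -0.0, 0.546]
ft_force: [0.1, -0.5, 0.4]
width: 0.999
grip_force: 0.0
time: 16.62
ee_pos: [0.4465, 0.2134, 0.1819]
orientation: [-3.141, -0.0, 1.585]
ft_force: [-0.3, 0.2, 1.0]
width: 0.998
grip_force: 0.0
t 16.62 pos [0.4465 0.2134 0.1819] rpy [-3.1412e+00 -2.0000e-04  1.5855e+00] turn z -0.43 or 179.6
slide before [-0.3436  0.092  -0.0081]
slide after [-0.3443  0.0894 -0.0081]
F [-0.3   0.15  0.97] w 0.998 gf 0.0 q7 [ 0.03  0.32 -0.67  1.99  0.24  0.92 -0.75]
```

```bash
python3 -m handwheel '[{"slide":[-0.03,0.0115,0],"turn":[0,0,0],"grip":100},{"slide":[-0.047,0.0115,0],"turn":[0,0,0],"grip":100},{"slide":[-0.047,0.0115,0],"turn":[0,0,0],"grip":100},{"slide":[-0.047,0.0115,0],"turn":[0,0,0],"grip":100},{"slide":[-0.047,0.0115,0],"turn":[0,0,0],"grip":100},{"slide":[-0.047,0.0115,0],"turn":[0,0,0],"grip":100},{"slide":[-0.047,0.0115,0],"turn":[0,0,0],"grip":100},{"slide":[-0.031,0.0115,0],"turn":[0,0,0],"grip":100},{"slide":[0,0,0],"turn":[0,0,0],"grip":100},{"slide":[0,0,0],"turn":[0,0,0],"grip":100}]'
python3 go.py 0.5435 -0.1288 0.068 1.593
python3 - <<'E'
from h import *
g=grab()
for n in g: cv2.imwrite(f"pics/{n}3.png",g[n][:,:,::-1])
a=cv2.resize(g["side"][150:290,250:420],(486,400)); b=cv2.resize(g["top"][130:260,210:310],(308,400))
cv2.imwrite("pics/s3.png",np.hstack([a,b])[:,:,::-1])
E
```

```text
time: 17.88
ee_pos: [0.5441, -0.1269, 0.182]
orientation: [-3.141, -0.001, 1.587]
ft_force: [-0.1, 0.6, 0.0]
width: 1.003
grip_force: 0.0
t 17.88 pos [ 0.5441 -0.1269  0.182 ] rpy [-3.1412e+00 -7.0000e-04  1.5870e+00] turn z -0.34 or 179.7
slide before [-0.0019 -0.0007  0.114 ]
slide after [-0.0019 -0.0007  0.114 ]
F [-0.14  0.61  0.03] w 1.003 gf 0.0 q7 [ 0.56  0.39 -0.52  1.85  0.23  0.96 -0.04]
```

View pics/s3.png

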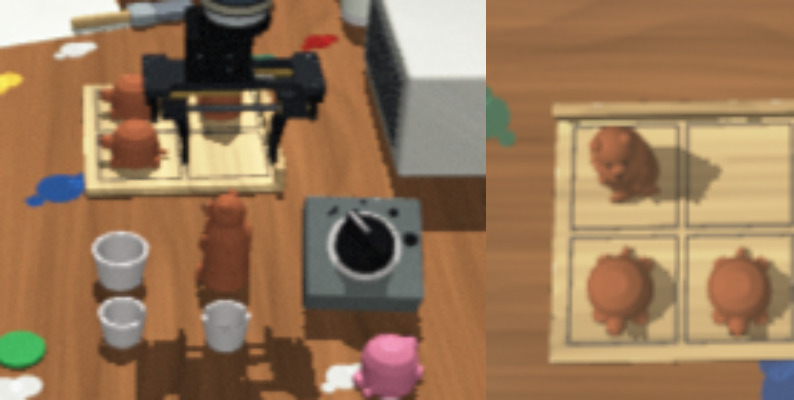

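```bash
python3 -m handwheel '[{"slide":[-0.0015,0,0.04],"turn":[0,0,0],"grip":100},{"slide":[0,0,0.04],"turn":[0,0,0],"grip":100},{"slide":[0,0,0.025],"turn":[0,0,0],"grip":100},{"slide":[0,0,0.008],"turn":[0,0,0],"grip":100},{"slide":[0,0,0],"turn":[0,0,0],"grip":100},{"slide":[0,0,0],"turn":[0,0,0],"grip":45},{"slide":[0,0,0],"turn":[0,0,0],"grip":45},{"slide":[0,0,0],"turn":[0,0,0],"grip":45},{"slide":[0,0,0],"turn":[0,0,0],"grip":45},{"slide":[0,0,0],"turn":[0,0,0],"grip":45}]' 20
python3 go.py 0.5613 0.1028 0.081 1.593
```

```text
time: 19.23
ee_pos: [0.5451, -0.1294, 0.0696]
orientation: [3.14, 0.0, 1.588]
ft_force: [0.8, -0.4, 0.9]
width: 0.616
grip_force: 20.0
t 19.23 pos [ 0.5451 -0.1294  0.0696] rpy [3.1399e+00 2.0000e-04 1.5877e+00] turn z -0.3 or 179.7
slide before [ 0.2319  0.0201 -0.0114]
slide after [ 0.2318  0.0213 -0.0114]
F [ 0.79 -0.44  0.93] w 0.616 gf 20.0 q7 [ 0.51  0.54 -0.46  1.94  0.34  0.74 -0.13]
```

```bash
python3 -m handwheel '[{"slide":[0,0,-0.01],"turn":[0,0,0],"grip":45},{"slide":[0,0,-0.035],"turn":[0,0,0],"grip":45},{"slide":[0,0,-0.035],"turn":[0,0,0],"grip":45},{"slide":[0.025,0.003,0],"turn":[0,0,0],"grip":45},{"slide":[0.04,0.0035,0],"turn":[0,0,0],"grip":45},{"slide":[0.04,0.0035,0],"turn":[0,0,0],"grip":45},{"slide":[0.04,0.0035,0],"turn":[0,0,0],"grip":45},{"slide":[0.04,0.0035,0],"turn":[0,0,0],"grip":45},{"slide":[0.03,0.0035,0],"turn":[0,0,0],"grip":45},{"slide":[0.017,0,0],"turn":[0,0,0],"grip":45},{"slide":[0,0,0],"turn":[0,0,0],"grip":45},{"slide":[0,0,0],"turn":[0,0,0],"grip":45}]'
python3 go.py 0.5613 0.1028 0.0816 1.593
```

```text
time: 20.72
ee_pos: [0.5608, 0.1009, 0.1489]
orientation: [-3.141, 0.002, 1.586]
ft_force: [0.3, 0.7, -3.0]
width: 0.623
grip_force: 20.0
t 20.73 pos [0.5608 0.1009 0.1489] rpy [-3.1408e+00  1.7000e-03  1.5857e+00] turn z -0.42 or 179.6
slide before [0.0019 0.0005 0.0673]
slide after [0.0019 0.0005 0.0673]
F [ 0.35  0.66 -2.96] w 0.623 gf 20.0 q7 [ 0.17  0.46 -0.55  1.86  0.3   0.91 -0.51]
```

```bash
python3 -m handwheel '[{"slide":[0.0015,0.0005,0.03],"turn":[0,0,0],"grip":45},{"slide":[0,0,0.024],"turn":[0,0,0],"grip":45},{"slide":[0,0,0.007],"turn":[0,0,0],"grip":45},{"slide":[0,0,0.003],"turn":[0,0,0],"grip":45},{"slide":[0,0,0.0015],"turn":[0,0,0],"grip":45},{"slide":[0,0,0.001],"turn":[0,0,0],"grip":45},{"slide":[0,0,0],"turn":[0,0,0],"grip":45},{"slide":[0,0,0],"turn":[0,0,0],"grip":45}]'
python3 go.py 0.5613 0.1028 0.0816 1.593
```

```text
time: 21.72
ee_pos: [0.5616, 0.1045, 0.0829]
orientation: [3.141, 0.0, 1.588]
ft_force: [0.5, 0.1, -1.9]
width: 0.618
grip_force: 20.0
t 21.73 pos [0.5616 0.1045 0.0829] rpy [3.141  0.     1.5878] turn z -0.3 or 179.7
slide before [-0.0017 -0.0003  0.0013]
slide after [-0.0017 -0.0003  0.0013]
F [ 0.45  0.05 -1.94] w 0.618 gf 20.0 q7 [ 0.13  0.54 -0.51  1.9   0.36  0.79 -0.56]
```

```bash
python3 -m handwheel '[{"slide":[-0.001,0,0.0008],"turn":[0,0,0],"grip":45},{"slide":[0,0,0.0007],"turn":[0,0,0],"grip":45},{"slide":[0,0,0],"turn":[0,0,0],"grip":45},{"slide":[0,0,0],"turn":[0,0,0],"grip":100},{"slide":[0,0,0],"turn":[0,0,0],"grip":100},{"slide":[0,0,0],"turn":[0,0,0],"grip":100},{"slide":[0,0,0],"turn":[0,0,0],"grip":100},{"slide":[0,0,-0.03],"turn":[0,0,0],"grip":100},{"slide":[0,0,-0.05],"turn":[0,0,0],"grip":100},{"slide":[0,0,-0.05],"turn":[0,0,0],"grip":100},{"slide":[0,0,-0.05],"turn":[0,0,0],"grip":100}]'
python3 -m handwheel '[{"slide":[-0.03,0.0153,0],"turn":[0,0,0],"grip":70},{"slide":[-0.047,0.0153,0],"turn":[0,0,0],"grip":70},{"slide":[-0.047,0.0153,0],"turn":[0,0,0],"grip":70},{"slide":[-0.047,0.0153,0],"turn":[0,0,0],"grip":70},{"slide":[-0.047,0.0153,0],"turn":[0,0,0],"grip":70},{"slide":[-0.047,0.0153,0],"turn":[0,0,0],"grip":70},{"slide":[-0.047,0.0153,0],"turn":[0,0,0],"grip":70},{"slide":[-0.038,0.0153,0],"turn":[0,0,0],"grip":70},{"slide":[0,0,0],"turn":[0,0,0],"grip":70},{"slide":[0,0,0],"turn":[0,0,0],"grip":70}]'
cat > dial.py <<'E'
# dial.py angle out : rotvec (deg, tool axes) and slide after it, to the dial grip at pointer angle and out (m) beyond the grip point
import sys
from h import *
from scipy.spatial.transform import Rotation as Ro
ang,out=map(float,sys.argv[1:3]); az=-1.6252; t=np.radians(32); h=np.array([np.cos(az),np.sin(az),0])
n=h*np.sin(t)+[0,0,np.cos(t)]; up=-h*np.cos(t)+[0,0,np.sin(t)]; ri=np.cross(up,n)
a=ang-.7; x=np.cos(a)*up+np.sin(a)*ri; T=np.c_[x,np.cross(-n,x),-n]
o=telemetry.get_obs(); R=Ro.from_euler("xyz",o["orientation"]).as_matrix(); G=np.array([.6943,-.1905,.1027])+out*n
print("t",round(o["time"],2),"pos",o["ee_pos"].round(4),"rv",np.degrees(Ro.from_matrix(R.T@T).as_rotvec()).round(2),"slide after",(T.T@(G-o["ee_pos"])).round(4),"before",(R.T@(G-o["ee_pos"])).round(4))
print("F",o["ft_force"].round(1),"M",o["moment"].round(2),"w",round(o["width"],3),"gf",round(float(o["grip_force"]),1),"q",o["q"].round(2))
E
python3 dial.py 0 .08
python3 - <<'E'
from h import *
g=grab()
for n in g: cv2.imwrite(f"pics/{n}4.png",g[n][:,:,::-1])
a=cv2.resize(g["side"][140:270,240:420],(486,351)); b=cv2.resize(g["top"][130:260,210:310],(270,351))
cv2.imwrite("pics/s4.png",np.hstack([a,b])[:,:,::-1])
E
```

```text
time: 23.1
ee_pos: [0.5612, 0.1035, 0.2628]
orientation: [3.141, -0.0, 1.588]
ft_force: [0.4, 0.2, 1.3]
width: 1.0
grip_force: 0.0
time: 24.35
ee_pos: [0.6896, -0.2432, 0.2608]
orientation: [-3.141, -0.001, 1.589]
ft_force: [-0.3, 0.2, -0.2]
width: 0.699
grip_force: 0.0
t 24.35 pos [ 0.6896 -0.2432  0.2608] rv [-12.25  30.04 -35.03] slide after [-0.0309 -0.0237  0.0821] before [0.0102 0.0026 0.0903]
F [-0.3  0.2 -0.2] M [ 0.01 -0.11 -0.01] w 0.699 gf 0.0 q [ 0.56  0.59 -0.46  1.33  0.26  1.27  0.11]
```

View pics/s4.png

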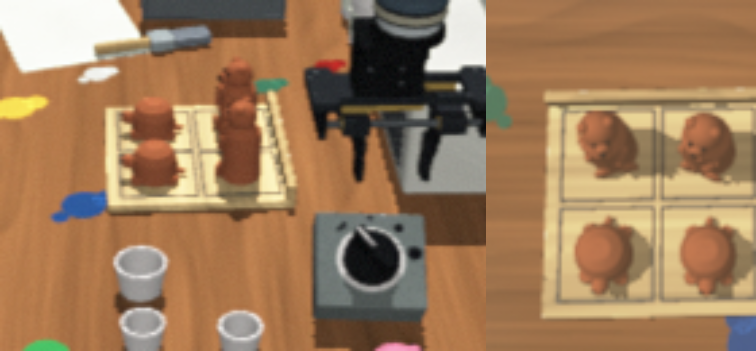

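```bash
python3 -m handwheel '[{"slide":[0,0,0],"turn":[-2.45,6.0,-7.0],"grip":60},{"slide":[0,0,0],"turn":[-2.45,6.0,-7.0],"grip":60},{"slide":[0,0,0],"turn":[-2.45,6.0,-7.0],"grip":60},{"slide":[0,0,0],"turn":[-2.45,6.0,-7.0],"grip":60},{"slide":[0,0,0],"turn":[-2.45,6.0,-7.0],"grip":60},{"slide":[0,0,0],"turn":[0,0,0],"grip":60},{"slide":[0,0,0],"turn":[0,0,0],"grip":60}]'
python3 dial.py 0 .06
```

```text
time: 25.32
ee_pos: [0.69, -0.2426, 0.262]
orientation: [2.76, -0.415, 2.297]
ft_force: [0.1, 0.1, -0.1]
width: 0.6
grip_force: 0.0
t 25.32 pos [ 0.69   -0.2426  0.262 ] rv [-0.06  0.17 -0.02] slide after [-0.0316 -0.0247  0.1027] before [-0.0313 -0.0246  0.1029]
F [ 0.1  0.1 -0.1] M [-0.56 -0.11 -0.02] w 0.6 gf 0.0 q [ 0.87  0.8  -0.77  1.2  -0.02  1.43  0.89]
```

```bash
python3 -m handwheel '[{"slide":[-0.0105,-0.0082,0.025],"turn":[0,0,0],"grip":60},{"slide":[-0.0105,-0.0082,0.04],"turn":[0,0,0],"grip":60},{"slide":[-0.0105,-0.0082,0.038],"turn":[0,0,0],"grip":60},{"slide":[0,0,0],"turn":[0,0,0],"grip":60},{"slide":[0,0,0],"turn":[0,0,0],"grip":60}]'
python3 dial.py 0 .001
python3 - <<'E'
from h import *
g=grab()
a=cv2.resize(g["side"][200:270,340:440],(400,280),interpolation=2); b=cv2.resize(g["top"][100:170,350:450],(400,280),interpolation=2)
cv2.imwrite("pics/s5.png",np.hstack([a,b])[:,:,::-1])
E
```

```text
time: 25.95
ee_pos: [0.6937, -0.2234, 0.1554]
orientation: [2.758, -0.412, 2.297]
ft_force: [-0.1, 0.2, 0.3]
width: 0.596
grip_force: 0.0
t 25.95 pos [ 0.6937 -0.2234  0.1554] rv [0.05 0.29 0.06] slide after [ 0.0007 -0.0009  0.0611] before [ 0.001  -0.0009  0.0611]
F [-0.1  0.2  0.3] M [-0.59 -0.12  0.  ] w 0.596 gf 0.0 q [ 0.86  0.87 -0.75  1.32  0.01  1.24  0.92]
```

View pics/s5.png

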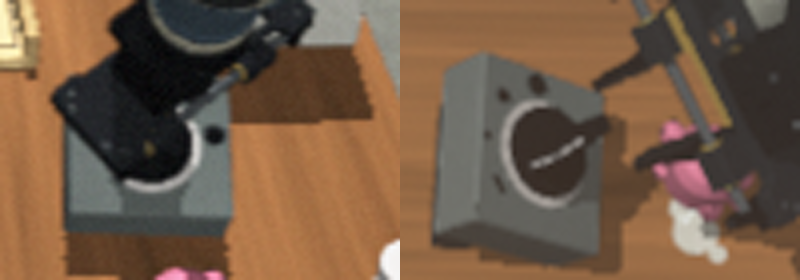

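```bash
python3 -m handwheel '[{"slide":[0.0007,-0.0009,0.03],"turn":[0,0,0],"grip":60},{"slide":[0,0,0.022],"turn":[0,0,0],"grip":60},{"slide":[0,0,0.007],"turn":[0,0,0],"grip":60},{"slide":[0,0,0],"turn":[0,0,0],"grip":60},{"slide":[0,0,0],"turn":[0,0,0],"grip":60}]'
python3 dial.py 0 .001
python3 -m handwheel '[{"slide":[0,0,0],"turn":[0,0,0],"grip":5},{"slide":[0,0,0],"turn":[0,0,0],"grip":5},{"slide":[0,0,0],"turn":[0,0,0],"grip":5},{"slide":[0,0,0],"turn":[0,0,0],"grip":5},{"slide":[0,0,0],"turn":[0,0,0],"grip":5},{"slide":[0,0,0],"turn":[0,0,0],"grip":5}]' 15
python3 dial.py 0 .001
```

```text
time: 26.68
ee_pos: [0.6939, -0.1939, 0.1038]
orientation: [2.759, -0.413, 2.296]
ft_force: [-0.4, 0.1, -0.9]
width: 0.599
grip_force: 0.0
t 26.68 pos [ 0.6939 -0.1939  0.1038] rv [ 0.06  0.28 -0.05] slide after [0.0016 0.0017 0.0018] before [0.0016 0.0017 0.0018]
F [-0.4  0.1 -0.9] M [-0.53 -0.03 -0.05] w 0.599 gf 0.0 q [ 0.83  0.91 -0.74  1.39  0.02  1.13  0.91]
time: 27.42
ee_pos: [0.6954, -0.1914, 0.1036]
orientation: [2.755, -0.413, 2.297]
ft_force: [5.4, 2.9, -0.6]
width: 0.16
grip_force: 15.0
t 27.43 pos [ 0.6954 -0.1914  0.1036] rv [0.27 0.23 0.03] slide after [ 0.0009 -0.0007  0.0002] before [ 0.0009 -0.0007  0.0002]
F [ 5.4  2.9 -0.6] M [-0.19 -1.04 -0.66] w 0.16 gf 15.0 q [ 0.83  0.91 -0.74  1.39  0.02  1.13  0.91]
```

```bash
python3 -m handwheel '[{"slide":[0,0,0],"turn":[0,0,10],"grip":5},{"slide":[0,0,0],"turn":[0,0,10],"grip":5},{"slide":[0,0,0],"turn":[0,0,10],"grip":5},{"slide":[0,0,0],"turn":[0,0,10],"grip":5},{"slide":[0,0,0],"turn":[0,0,10],"grip":5},{"slide":[0,0,0],"turn":[0,0,10],"grip":5},{"slide":[0,0,0],"turn":[0,0,10],"grip":5},{"slide":[0,0,0],"turn":[0,0,10.5],"grip":5},{"slide":[0,0,0],"turn":[0,0,0],"grip":5},{"slide":[0,0,0],"turn":[0,0,0],"grip":5}]'
python3 dial.py 1.4 .001
```

```text
time: 28.68
ee_pos: [0.6918, -0.1911, 0.1035]
orientation: [-2.754, -0.414, 0.73]
ft_force: [-5.3, 0.9, 5.2]
width: 0.163
grip_force: 15.0
t 28.68 pos [ 0.6918 -0.1911  0.1035] rv [-0.16  0.06 -0.28] slide after [0.0018 0.0017 0.0001] before [0.0018 0.0017 0.0001]
F [-5.3  0.9  5.2] M [0.29 0.84 0.56] w 0.163 gf 15.0 q [ 0.65  0.82 -0.39  1.41 -0.28  1.15 -0.27]
```

Release, back out along the tool axis and look.

```bash
python3 -m handwheel '[{"slide":[0,0,0],"turn":[0,0,0],"grip":60},{"slide":[0,0,0],"turn":[0,0,0],"grip":60},{"slide":[0,0,0],"turn":[0,0,0],"grip":60},{"slide":[0,0,0],"turn":[0,0,0],"grip":60},{"slide":[0,0,-0.025],"turn":[0,0,0],"grip":60},{"slide":[0,0,-0.04],"turn":[0,0,0],"grip":60},{"slide":[0,0,-0.05],"turn":[0,0,0],"grip":60},{"slide":[0,0,-0.05],"turn":[0,0,0],"grip":60},{"slide":[0,0,-0.03],"turn":[0,0,0],"grip":60},{"slide":[0,0,0],"turn":[0,0,0],"grip":60},{"slide":[0,0,0],"turn":[0,0,0],"grip":60}]'
python3 - <<'E'
from h import *
g=grab()
a=cv2.resize(g["side"][140:290,240:440],(400,300),interpolation=2); b=cv2.resize(g["top"][100:250,230:430],(400,300),interpolation=2); c=cv2.resize(g["top"][100:170,350:450],(400,280),interpolation=2); d=cv2.resize(g["side"][200:270,340:440],(400,280),interpolation=2)
cv2.imwrite("pics/s6.png",np.vstack([np.hstack([a,b]),np.hstack([d,c])])[:,:,::-1])
E
```

```text
time: 30.05
ee_pos: [0.6868, -0.2944, 0.2664]
orientation: [-2.756, -0.414, 0.729]
ft_force: [0.2, -0.3, -1.2]
width: 0.606
grip_force: 0.0
```

View pics/s6.png

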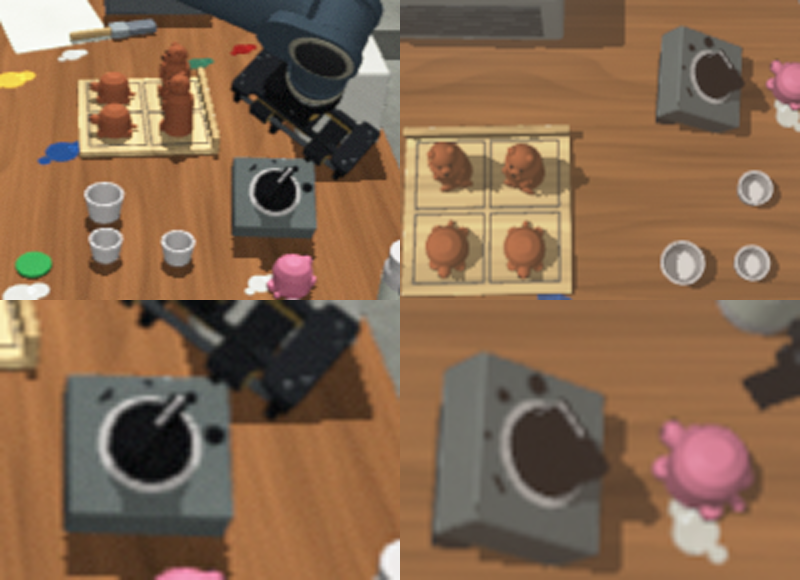

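The dial's white line at (170,410) now points to the middle-sized dot at (190,398). All four pieces stand in their squares and the arm is clear.

```bash
python3 -c "
from plant import r
print(r.finish_job())"
```

```text
the job is handed in; nothing more can be done
None
```

I handed the job in at about 30 s of the 67 s allowed: both bears and both turtles stand in their squares, the dial is at the middle-sized dot, and the last picture shows no bystander displaced, though the judge's result was not reported back.

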